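# Find the hand sander whose foam sole has gone tired

### The arm

A 6-joint arm with a two-finger parallel gripper is mounted at the origin on the work surface. World frame = base frame: x ahead of the robot, y to its left, z up, the work surface at z = 0. Lengths are in m, angles in rad, forces in N, time in s.
With the tool pointing down it reaches from about 0.425 to 0.95 m from the base axis. Payload 3.5 kg.
Tool frame: the origin (TCP) lies midway between the tips of the shut fingers; the grasp point (between the pads) lies 19 mm behind it; z points along the fingers, y is the direction in which the jaws open and shut (so a half turn about z gives the same grasp; the last joint's range is limited). The gripper opens to 85 mm and grips with 20 to 120 N. Pads are 22 mm wide; open, the fingers measure 114 mm over their backs; the gripper's body (76 mm by 85 mm) begins 54 mm behind the grasp point. The pads swing forward as they close: fully open they stand 13 mm farther back than shut.
Start: joints at [0.98, 0.286, 1.577, -0, 1.279, -0.15], TCP at [0.288, 0.61, 0.231] pointing down, gripper open.
Joint ranges: [-2.77, 2.77], [-0.9, 2.22], [0.21, 2.48], [-1.53, 4.67], [0.24, 2.81], [-2.84, 2.84]. Speed limits (rad/s): [2.79, 2.79, 3.14, 3.14, 3.14, 3.14].

### API

Orientations are given as a unit quaternion [x, y, z, w].
In Python, from plant import ctrl gives the robot as it stands.
- The arm moves only by the tool apply_moves, never from a script. Its argument "moves" is a list that holds one entry, the list of rows, each a list of 7 numbers: the shift along the tool's x, y, z in m, then the turn, a rotation vector about the tool's x, y, z in degrees, then the gripper's target within -1 to 1 (shut at 1, half-way at 0, fully open at -1). In form: [[[tx, ty, tz, ax, ay, az, hand], ...]]. A call has 1 to 12 rows; each row shifts and turns the pose as measured when the row begins, along the tool's axes as they then stand; what a row does not reach is not made up. A row lasts 1/10 s, in which the tool goes at most 50 mm and 8.59 degrees, less where a joint would pass 70% of its speed; a pose out of reach is approached as far as the arm can. A call with a gripper value outside its range is refused whole. The fingers move at their own pace and stop on an object; "force" is the grip in N (left out, the last holds). Time passes only in rows, so rows that do not move let the fingers close. It gives the time, the measured TCP pose, the force and the opening at its end, in the units of the state.
- ctrl.get_state(): the state, without advancing time (a new reading comes with each control period).
- ctrl.read_camera(name): name is "scene" or "side" or "wrist"; returns the picture (480x640x3 uint8, red, green, blue); there is no depth.
- ctrl.get_calibration(name): a dict with "camera_matrix" (3x3 intrinsics, pixels), "cam_to_world" (4x4, takes a point from camera to world coordinates). Camera axes: x right, y up, looking along -z (the intrinsics and any distortion apply to the point x, -y, -z); pixel columns grow to the right and rows downward; lengths in m; the calibration is good to about 2 mm. A picture is of the moment at which its call begins: read the wrist's pose just before it. get_calibration takes no time and is no camera call; for the wrist camera it gives the pose at the moment of the call.
- ctrl.sign_off(): hands the job in, once; it reports no verdict.
The state is a dict: "time": time; "qpos": joint angles; "dq": joint speeds; "joint_efforts": joint torques, N m; "eef_pos": TCP position; "tcp_rot": TCP orientation; "contact_force": force on the tool from outside, world axes, zero at the start; "wrist_torque": the same for the moment, N m; "opening": opening from 0.0 (shut) to 1.0 (fully open).
Only numpy, scipy, OpenCV 4.12 (cv2) and the standard library are available. Lean on these libraries where they do the work, as an engineer would, in place of code of your own. Each camera call takes 0.05 s, during which the arm holds its last target. There are 200 camera calls.

### The job

One of the three foam-soled hand sanders in the row on the counter has lost its spring. Check them from the robot's left to its right: press each grip straight down about 8 mm (never more than 12, that crushes the foam), hold it there a moment to feel how hard it pushes back, and let it come up. Then take the one that gives most easily and set it down, not dropped, flat on the floor of the wide bay of the clear caddy, ready for a new sole; leave the two sound ones and everything else where they are.

Things in the scene. Friction and masses are not known exactly. Their poses are not given: they have to be found in the camera images.
- sander_a: One of three look-alike hand sanders: foam sole 112 x 64 x 25 mm, brown abrasive under it; on the foam an aluminium plate 116 x 66 mm (25 to 30 mm up); on that a wooden grip bar 90 long, 30 wide (30 to 60 mm up, centred). About 0.18 kg. Origin: centre of the underside; x along the grip bar, z up. Nothing visible tells the tired one; any may stand anywhere in the row.
- sander_b: Another of the three look-alike sanders; same sizes, frame and behaviour as written for sander_a.
- sander_c: Another of the three look-alike sanders; same sizes, frame and behaviour as written for sander_a.
- press_a (a joint): How far the grip of sander_a is pressed into its foam, in m: 0 free, 0.008 when squeezed 8 mm, 0.014 at the end of its travel. Plate and grip sink straight into the sole. Sound foam (two sanders) gives from about 3 N, then 1.5 N per mm: 15 N at 8 mm. Tired foam (one): from 1.5 N, then 0.45 N per mm: 5 N at 8 mm.
- grip_a (a point): Middle of the flat top of the grip bar of sander_a, 60 mm above its underside when free; it sinks with the grip. Axes as the sander's.
- press_b (a joint): How far the grip of sander_b is pressed into its foam, in m: 0 free, 0.008 when squeezed 8 mm, 0.014 at the end of its travel. Plate and grip sink straight into the sole. Sound foam (two sanders) gives from about 3 N, then 1.5 N per mm: 15 N at 8 mm. Tired foam (one): from 1.5 N, then 0.45 N per mm: 5 N at 8 mm.
- grip_b (a point): Middle of the flat top of the grip bar of sander_b, 60 mm above its underside when free; it sinks with the grip. Axes as the sander's.
- press_c (a joint): How far the grip of sander_c is pressed into its foam, in m: 0 free, 0.008 when squeezed 8 mm, 0.014 at the end of its travel. Plate and grip sink straight into the sole. Sound foam (two sanders) gives from about 3 N, then 1.5 N per mm: 15 N at 8 mm. Tired foam (one): from 1.5 N, then 0.45 N per mm: 5 N at 8 mm.
- grip_c (a point): Middle of the flat top of the grip bar of sander_c, 60 mm above its underside when free; it sinks with the grip. Axes as the sander's.
- caddy: Clear acrylic caddy, fixed, 160 x 152 mm, walls 4 mm. On its -x side a wide low bay, 110 (x) by 144 mm (y) inside, walls 32 mm high above the counter; behind it (+x) a narrow compartment 62 mm high holding abrasive sheets. Origin: on the counter under the middle of the wide bay. A sander fits the bay with its length along the caddy's y.
- bay (a point): Middle of the floor of the caddy's wide bay, 5 mm above the counter; axes as the caddy's.
- tin: Bystander: closed round aluminium tin, 91 mm across, 53 mm high; origin under its centre.
- ashtray: Bystander: white ceramic ashtray of screws, 116 mm across, 34 mm high; origin under its centre.
- pliers_short: Bystander: chrome pliers lying flat, about 175 x 52 mm, 12 mm high; origin about mid-length on the counter, jaws to +x.
- pliers_long: Bystander: chrome long-nose pliers lying flat, about 200 x 52 mm, 12 mm high; origin about mid-length on the counter, jaws to +x.
- tape: Bystander: roll of masking tape lying flat, 88 mm across, 24 mm high; origin under its centre.
- wood_glue: Bystander: white glue bottle standing, 58 mm across, 165 mm high; origin under its centre.
- glue_gun: Bystander: yellow press-button glue gun lying on its side, about 205 x 160 mm, 42 mm high; origin under the barrel, nozzle to +x, handle to -y.

How it is judged:
By the outcome, as a careful person would: the job done as asked, in the order asked, and still so for the second after the job is handed in, with the robot touching nothing.
It also fails if it takes over 54 s, if anything falls off the work surface, if the arm or the gripper's body presses on something with over 40 N, if the wrist force passes 120 N, or if a joint passes its speed limit or range.

## Working session

There is one attempt and no reset: what is moved stays moved. The work goes in short steps, Python scripts to look and compute and a tool call to move; the robot and the scene stay as the last step left them, time stands still between calls to the robot, and variables do not carry over. Pictures are saved under pics/ and viewed, about 8 in all and at most 12, crops included, and the job is handed in when it is done.

Besides the shell and the picture viewer there is one more tool, called after ">>>" by a JSON object that holds its "method" and its "body", one argument or row to a line. apply_moves: Moves the arm, as the interface text tells. Its arguments: {"type":"object","properties":{"moves":{"type":"array","items":{"type":"array","items":{"type":"array","items":{"type":"number"}}}},"force":{"type":"number"}},"required":["moves"]}

```bash
mkdir -p pics; ls
python3 - <<'E'
from plant import ctrl
import cv2,numpy as np
s=ctrl.get_state();print({k:np.round(v,4).tolist() for k,v in s.items()})
for n in("scene","side"):
    cv2.imwrite(f"pics/{n}0.png",ctrl.read_camera(n)[:,:,::-1])
    c=ctrl.get_calibration(n);print(n,{k:np.round(v,3).tolist() if not isinstance(v,str) else v for k,v in c.items()})
E
```

```text
pics
{'time': 0.0, 'qpos': [0.98, 0.2872, 1.5782, -0.0, 1.2786, -0.15], 'dq': [0.001, 0.0004, -0.0008, 0.002, -0.0002, -0.0001], 'joint_efforts': [0.0002, -40.5999, -29.2616, -0.0002, 0.0059, 0.0], 'eef_pos': [0.2876, 0.6099, 0.2299], 'tcp_rot': [0.2186, 0.9758, -0.0011, -0.0004], 'contact_force': [0.0841, 0.2319, 0.8226], 'wrist_torque': [0.0311, 0.0188, 0.0463], 'opening': 1.0014}
scene {'camera_matrix': [[616.02, 0.0, 315.735], [0.0, 616.02, 243.127], [0.0, 0.0, 1.0]], 'cam_to_world': [[-0.717, -0.459, 0.524, 1.322], [0.697, -0.488, 0.526, 0.8], [0.015, 0.742, 0.67, 1.066], [0.0, 0.0, 0.0, 1.0]]}
side {'camera_matrix': [[504.225, 0.0, 323.298], [0.0, 504.225, 241.402], [0.0, 0.0, 1.0]], 'cam_to_world': [[-0.999, 0.016, -0.038, 0.518], [-0.038, -0.718, 0.695, 0.757], [-0.017, 0.695, 0.718, 0.856], [0.0, 0.0, 0.0, 1.0]]}
```

View pics/scene0.png

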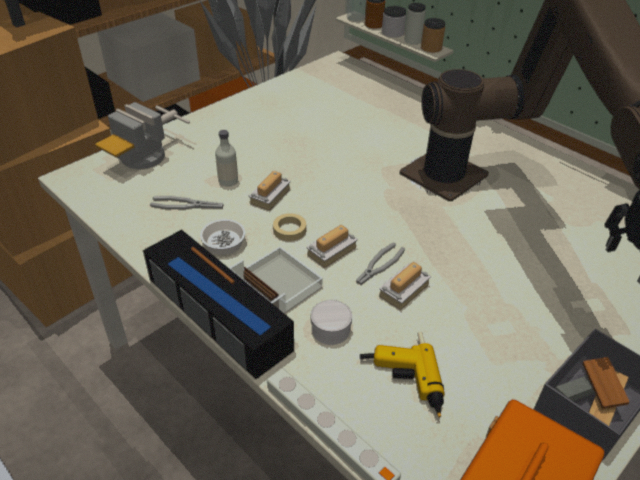

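View pics/side0.png

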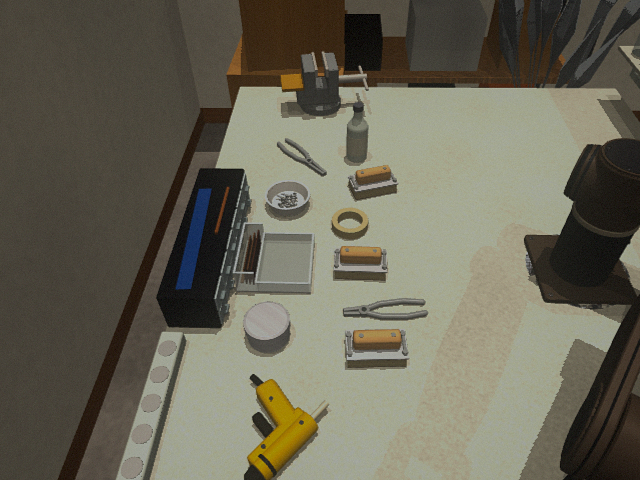

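The scene camera shows the sanders at about (405,283), (332,243) and (270,188), which runs from the robot's left to its right, and the caddy bay at (285,275). The side camera shows the sanders at (376,346), (360,261) and (373,180), with the bay at (286,262). I'll enlarge both.

Run:
```python
import cv2,numpy as np
a=cv2.imread("pics/side0.png")[150:380,230:430]
cv2.imwrite("pics/sidecrop.png",cv2.resize(a,None,fx=2.6,fy=2.6,interpolation=cv2.INTER_CUBIC))
a=cv2.imread("pics/scene0.png")[160:320,230:440]
cv2.imwrite("pics/scenecrop.png",cv2.resize(a,None,fx=3.6,fy=3.6,interpolation=cv2.INTER_CUBIC))
```

```text
(no output)
```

View pics/sidecrop.png

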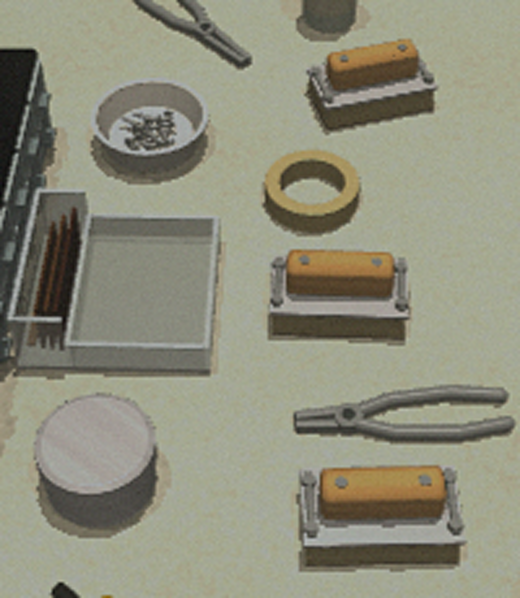

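View pics/scenecrop.png

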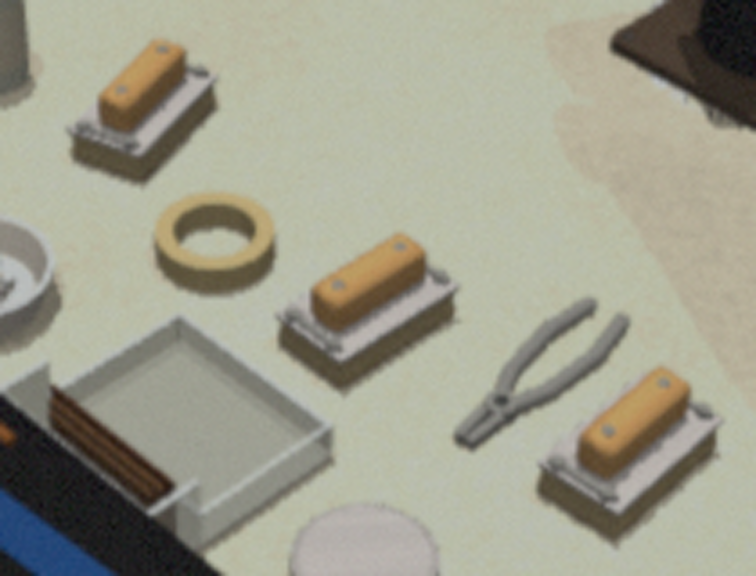

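```bash
cat > h.py <<'E'
import numpy as np
from plant import ctrl
def onplane(cam,pts,z,cal=None):
    c=cal or ctrl.get_calibration(cam);K=np.array(c["camera_matrix"]);T=np.array(c["cam_to_world"])
    p=np.c_[np.array(pts,float),np.ones(len(pts))]@np.linalg.inv(K).T
    d=(p*[1,-1,-1])@T[:3,:3].T;o=T[:3,3]
    return o+d*((z-o[2])/d[:,2])[:,None]
E
python3 - <<'E'
from h import *
np.set_printoptions(precision=4,suppress=True)
si=np.array([[341,482],[425,481],[305,261],[383,262],[344,58],[403,47]])/2.6+[230,150]
sc=np.array([[608,430],[664,383],[338,285],[401,246],[122,91],[162,49]])/3.6+[230,160]
for n,p in(("side",si),("scene",sc)):
    w=onplane(n,p,.06)[:,:2];print(n,[ (((w[i]+w[i+1])/2).round(4), np.degrees(np.arctan2(*(w[i]-w[i+1])[::-1])).round(1),np.linalg.norm(w[i]-w[i+1]).round(4)) for i in(0,2,4)])
si=np.array([[218,217],[211,346],[70,346],[88,217]])/2.6+[230,150]
sc=np.array([[180,322],[331,430],[200,513]])/3.6+[230,160]
print(onplane("side",si,.032));print(onplane("scene",sc,.032))
E
```

```text
side [(array([0.4512, 0.2272]), np.float64(2.3), np.float64(0.06)), (array([0.4756, 0.0125]), np.float64(0.3), np.float64(0.0646)), (array([ 0.4422, -0.2676]), np.float64(17.5), np.float64(0.0609))]
scene [(array([0.4528, 0.2294]), np.float64(2.6), np.float64(0.0598)), (array([0.4801, 0.0147]), np.float64(-1.0), np.float64(0.0607)), (array([ 0.4456, -0.2637]), np.float64(19.1), np.float64(0.0611))]
[[ 0.5851 -0.0653  0.032 ]
 [ 0.5832  0.0825  0.032 ]
 [ 0.6979  0.0853  0.032 ]
 [ 0.701  -0.0629  0.032 ]]
[[ 0.5939 -0.055   0.032 ]
 [ 0.5914  0.0903  0.032 ]
 [ 0.7025  0.0859  0.032 ]]
```

Reading the same points in both views agrees within about 5 mm. The centres are A (0.452, 0.228), B (0.478, 0.013) and C (0.444, -0.266) at a yaw of about 18°, with the bay near (0.645, 0.012). I'm moving above A with the fingers shut.

>>> {"method": "apply_moves", "body": {
  "moves": [
    [[0,0,0,0,0,-8.4,1],[0,0,0,0,0,-8.4,1],[0,0,0,0,0,-8.4,1],[-0.018,-0.0425,0,0,0,0,1],[-0.018,-0.0425,0,0,0,0,1],[-0.018,-0.0425,0,0,0,0,1],[-0.018,-0.0425,0,0,0,0,1],[-0.018,-0.0425,0,0,0,0,1],[-0.018,-0.0425,0,0,0,0,1],[-0.018,-0.0425,0,0,0,0,1],[-0.018,-0.0425,0,0,0,0,1],[-0.018,-0.0425,0,0,0,0,1]]
  ],
  "force": 40
}}

```text
time: 1.3
eef_pos: [0.4556, 0.219, 0.2227]
tcp_rot: [-0.013, 1.0, -0.005, -0.005]
contact_force: [1.2, -0.7, -0.3]
opening: -0.001
```

>>> {"method": "apply_moves", "body": {
  "moves": [
    [[0.002,0.005,0.04,0,0,0,1],[0.002,0.005,0.04,0,0,0,1],[0,0,0.025,0,0,0,1],[0,0,0,0,0,0,1]]
  ]
}}

```text
time: 1.7
eef_pos: [0.4544, 0.2207, 0.1159]
tcp_rot: [-0.007, 1.0, -0.005, -0.003]
contact_force: [0.7, 0.0, -0.3]
opening: -0.006
```

Run:
```python
from h import *
import cv2
s=ctrl.get_state();print(s["time"],s["eef_pos"].round(4) if hasattr(s["eef_pos"],"round") else s["eef_pos"],s["tcp_rot"],s["contact_force"],s["wrist_torque"])
cal=ctrl.get_calibration("wrist");print({k:np.round(v,4).tolist() for k,v in cal.items() if k!="name"})
cv2.imwrite("pics/w1.png",ctrl.read_camera("wrist")[:,:,::-1])
```

```text
1.7 [0.4544 0.2207 0.1159] [-0.00672033  0.99996109 -0.00503814 -0.00269536] [ 0.65043621  0.01707134 -0.3345377 ] [0.01038362 0.01339416 0.0265587 ]
{'camera_matrix': [[418.9487, 0.0, 314.3066], [0.0, 418.9487, 236.3575], [0.0, 0.0, 1.0]], 'cam_to_world': [[-0.0141, -0.9492, -0.3143, 0.3731], [0.9998, -0.0168, 0.0058, 0.2194], [-0.0108, -0.3142, 0.9493, 0.26], [0.0, 0.0, 0.0, 1.0]]}
```

View pics/w1.png

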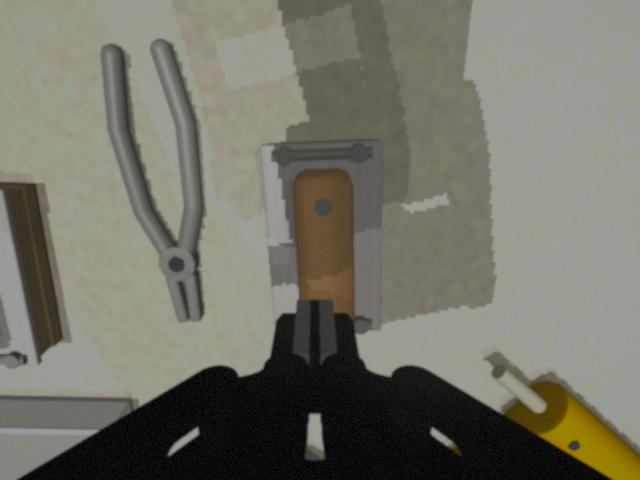

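The wrist view shows A's bar with its near end at row 168, its screw at (323,207), and its edges at about x 294–352 (row 195) and 299–355 (row 295).

Run:
```python
from h import *
np.set_printoptions(precision=4,suppress=True)
print(onplane("wrist",[[323,207],[323,168],[294,195],[352,195],[299,295],[355,295]],.06))
s=ctrl.get_state();print(s["time"],s["contact_force"],s["joint_efforts"])
```

```text
[[0.4258 0.2228 0.06  ]
 [0.4065 0.2224 0.06  ]
 [0.42   0.2084 0.06  ]
 [0.4195 0.2369 0.06  ]
 [0.4743 0.211  0.06  ]
 [0.4737 0.2408 0.06  ]]
1.75 [0.7684 0.2945 0.1902] [ -0.0974 -27.3093 -25.7719  -0.0135  -0.0579   0.0007]
```

>>> {"method": "apply_moves", "body": {
  "moves": [
    [[0.002,0.005,0.023,0,0,0,1],[0,0.001,0.018,0,0,0,1],[0,0,0,0,0,0,1],[0,0,0,0,0,0,1]]
  ]
}}

```text
time: 2.15
eef_pos: [0.4581, 0.2289, 0.083]
tcp_rot: [-0.007, 1.0, -0.003, 0.004]
contact_force: [-0.1, 1.0, 0.9]
opening: -0.001
```

>>> {"method": "apply_moves", "body": {
  "moves": [
    [[0.004,-0.002,0.007,0,0,0,1],[0,0,0.006,0,0,0,1],[0,0,0,0,0,0,1]]
  ]
}}

```text
time: 2.45
eef_pos: [0.4566, 0.2275, 0.0733]
tcp_rot: [-0.008, 1.0, -0.002, 0.008]
contact_force: [-0.1, 0.7, 0.6]
opening: 0.002
```

>>> {"method": "apply_moves", "body": {
  "moves": [
    [[0.004,0,0.006,-0.2,0.9,0,1],[0,0,0.002,0,0,0,1],[0,0,0,0,0,0,1]]
  ]
}}

```text
time: 2.75
eef_pos: [0.4528, 0.2275, 0.0653]
tcp_rot: [-0.008, 1.0, -0.0, -0.0]
contact_force: [-0.1, -0.0, -0.8]
opening: -0.002
```

>>> {"method": "apply_moves", "body": {
  "moves": [
    [[0,0,0.005,0,0,0,1],[0,0,0,0,0,0,1]]
  ]
}}

```text
time: 2.95
eef_pos: [0.4531, 0.2275, 0.0602]
tcp_rot: [-0.008, 1.0, -0.0, 0.0]
contact_force: [0.6, 0.6, 0.7]
opening: -0.0
```

>>> {"method": "apply_moves", "body": {
  "moves": [
    [[0,0,0.004,0,0,0,1],[0,0,0,0,0,0,1]]
  ]
}}

```text
time: 3.15
eef_pos: [0.4536, 0.2277, 0.0572]
tcp_rot: [-0.008, 1.0, -0.0, -0.0]
contact_force: [-3.2, -0.5, 6.4]
opening: -0.002
```

>>> {"method": "apply_moves", "body": {
  "moves": [
    [[0,0,0.004,0,0,0,1],[0,0,0.001,0,0,0,1]]
  ]
}}

```text
time: 3.35
eef_pos: [0.4538, 0.2278, 0.0543]
tcp_rot: [-0.008, 1.0, -0.001, -0.001]
contact_force: [-3.8, -0.4, 10.4]
opening: 0.001
```

>>> {"method": "apply_moves", "body": {
  "moves": [
    [[0,0,0.0035,0,0,0,1],[0,0,0.0015,0,0,0,1]]
  ]
}}

```text
time: 3.55
eef_pos: [0.4539, 0.2278, 0.0525]
tcp_rot: [-0.008, 1.0, -0.001, -0.002]
contact_force: [-5.9, -1.8, 12.6]
opening: 0.002
```

>>> {"method": "apply_moves", "body": {
  "moves": [
    [[0,0,0.0018,0,0,0,1],[0,0,0.0014,0,0,0,1],[0,0,0.0014,0,0,0,1],[0,0,0.0014,0,0,0,1]]
  ]
}}

```text
time: 3.95
eef_pos: [0.4539, 0.2278, 0.0534]
tcp_rot: [-0.009, 1.0, -0.003, -0.006]
contact_force: [-5.2, -2.5, 11.3]
opening: 0.002
```

>>> {"method": "apply_moves", "body": {
  "moves": [
    [[0,0,0.0035,-0.3,-0.6,0,1],[0,0,0.0026,0,0,0,1],[0,0,0.0022,0,0,0,1]]
  ]
}}

```text
time: 4.25
eef_pos: [0.4542, 0.2279, 0.0511]
tcp_rot: [-0.01, 1.0, -0.001, -0.003]
contact_force: [-7.0, -2.8, 15.5]
opening: -0.002
```

>>> {"method": "apply_moves", "body": {
  "moves": [
    [[0,0,0.0022,0,-0.2,0,1],[0,0,0.0022,0,-0.2,0,1],[0,0,0.0022,0,-0.2,0,1]]
  ]
}}

```text
time: 4.55
eef_pos: [0.4542, 0.2279, 0.0509]
tcp_rot: [-0.01, 1.0, -0.003, -0.0]
contact_force: [-7.5, -3.8, 14.8]
opening: 0.0
```

A pushes back with 15 N at about 9 mm, so it's sound. I'm releasing it and moving to B.

>>> {"method": "apply_moves", "body": {
  "moves": [
    [[0,0,-0.008,0,0,0,1],[0,0,-0.015,0,0,0,1],[0,0,-0.025,0,0,0,1],[-0.004,-0.038,-0.008,0,0,0,1],[-0.004,-0.038,0,0,0,0,1],[-0.004,-0.038,0,0,0,0,1],[-0.004,-0.038,0,0,0,0,1],[-0.004,-0.038,0,0,0,0,1],[-0.004,-0.03,0,0,0,0,1],[0,0,0,0,0,0,1]]
  ]
}}

```text
time: 5.55
eef_pos: [0.4854, 0.0023, 0.1117]
tcp_rot: [-0.013, 1.0, -0.003, 0.003]
contact_force: [-0.3, 0.1, 0.4]
opening: -0.0
```

Now a wrist look here. It covers B and part of the caddy.

Run:
```python
from h import *
import cv2,json
cal=ctrl.get_calibration("wrist");json.dump({k:np.array(v).tolist() for k,v in cal.items()},open("c2.json","w"))
cv2.imwrite("pics/w2.png",ctrl.read_camera("wrist")[:,:,::-1])
```

```text
(no output)
```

View pics/w2.png

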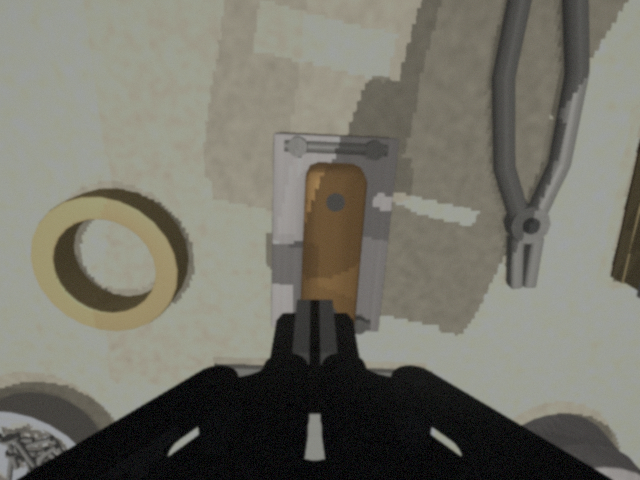

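The wrist view shows B's bar with its end at row 164, its screw at (336,202), and its edges at 306–366 (row 195) and 302–358 (row 295). The caddy's near rim is at row 365.

Run:
```python
from h import *
import json
np.set_printoptions(precision=4,suppress=True)
c=json.load(open("c2.json"))
print(onplane("",[[336,202],[336,164],[336,195],[330,295]],.06,c))
print(onplane("",[[215,364],[400,370]],.032,c), ctrl.get_state()["eef_pos"])
```

```text
[[0.4518 0.0097 0.06  ]
 [0.4337 0.0089 0.06  ]
 [0.4484 0.0096 0.06  ]
 [0.5013 0.0088 0.06  ]]
[[ 0.5659 -0.0604  0.032 ]
 [ 0.5666  0.0563  0.032 ]] [0.4849 0.0036 0.1114]
```

>>> {"method": "apply_moves", "body": {
  "moves": [
    [[0.003,0.004,0.022,-0.3,0.3,0,1],[0.003,0.003,0.014,0,0,0,1],[0,0,0,0,0,0,1],[0,0,0,0,0,0,1]]
  ]
}}

```text
time: 6.0
eef_pos: [0.4782, 0.0136, 0.074]
tcp_rot: [-0.014, 1.0, 0.001, -0.0]
contact_force: [0.4, -0.6, -0.8]
opening: 0.002
```

>>> {"method": "apply_moves", "body": {
  "moves": [
    [[0,0,0.008,0,0,0,1],[0,0,0.006,0,0,0,1],[0,0,0,0,0,0,1]]
  ]
}}

```text
time: 6.3
eef_pos: [0.4791, 0.0147, 0.0604]
tcp_rot: [-0.015, 1.0, 0.001, 0.001]
contact_force: [0.3, 0.5, 0.6]
opening: 0.001
```

>>> {"method": "apply_moves", "body": {
  "moves": [
    [[0,0,0.003,0,0,0,1],[0,0,0.002,0,0,0,1]]
  ]
}}

```text
time: 6.5
eef_pos: [0.4797, 0.0146, 0.0566]
tcp_rot: [-0.015, 1.0, 0.0, 0.001]
contact_force: [-4.6, 1.0, 7.5]
opening: 0.0
```

>>> {"method": "apply_moves", "body": {
  "moves": [
    [[0.0005,0,0.004,0,0,0,1],[0.0005,0,0.0035,0,0,0,1],[0,0,0.0025,0,0,0,1]]
  ]
}}

```text
time: 6.8
eef_pos: [0.4798, 0.0146, 0.0514]
tcp_rot: [-0.015, 1.0, 0.001, -0.001]
contact_force: [-7.0, 0.2, 15.0]
opening: -0.002
```

>>> {"method": "apply_moves", "body": {
  "moves": [
    [[0,0,0.0022,0,0,0,1],[0,0,0.0022,0,-0.2,0,1],[0,0,0.0022,0,-0.2,0,1]]
  ]
}}

```text
time: 7.1
eef_pos: [0.4798, 0.0146, 0.0511]
tcp_rot: [-0.016, 1.0, 0.001, -0.001]
contact_force: [-6.9, 0.7, 15.3]
opening: 0.002
```

B also gives 15 N, so it's sound. On to C.

>>> {"method": "apply_moves", "body": {
  "moves": [
    [[0,0,-0.008,0,0,0,1],[0,0,-0.015,0,0,0,1],[0,0,-0.025,0,0,0,1],[0.004,-0.034,-0.008,0,0,0,1],[0.006,-0.034,0,0,0,0,1],[0.006,-0.034,0,0,0,0,1],[0.006,-0.034,0,0,0,0,1],[0.006,-0.034,0,0,0,0,1],[0.006,-0.034,0,0,0,0,1],[0.006,-0.034,0,0,0,0,1],[0.006,-0.034,0,0,0,0,1],[0,0,0,0,0,0,1]]
  ]
}}

```text
time: 8.3
eef_pos: [0.4451, -0.2714, 0.1139]
tcp_rot: [-0.017, 1.0, -0.002, 0.005]
contact_force: [-0.4, 0.6, 0.1]
opening: 0.002
```

Run:
```python
from h import *
import cv2,json
cal=ctrl.get_calibration("wrist");json.dump({k:np.array(v).tolist() for k,v in cal.items()},open("c3.json","w"))
cv2.imwrite("pics/w3.png",ctrl.read_camera("wrist")[:,:,::-1])
```

```text
(no output)
```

View pics/w3.png

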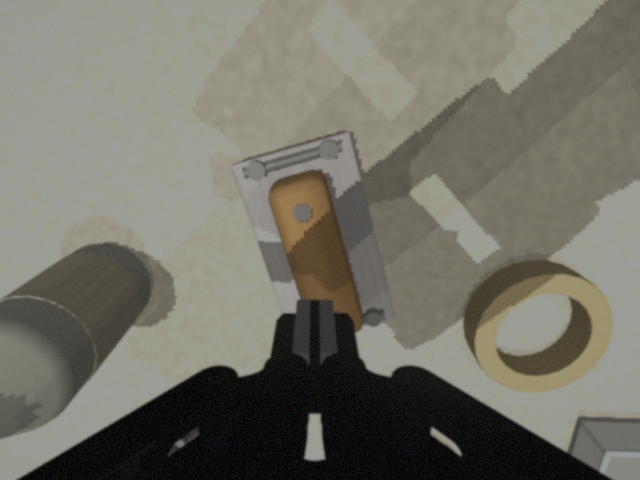

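The wrist view shows C's bar with its end at (298,176), its screw at (302,212), and mid-line points at about (305,210) and (326,300). The bottle is well to the left.

Run:
```python
from h import *
import json
np.set_printoptions(precision=4,suppress=True)
c=json.load(open("c3.json"))
w=onplane("",[[302,212],[298,176],[305,210],[326,300]],.06,c)[:,:2];print(w)
d=w[3]-w[2];print(np.degrees(np.arctan2(d[1],d[0])));d/=np.linalg.norm(d)
print(w[0]+.0305*d,w[1]+.045*d)
print(onplane("",[[92,300],[60,340]],.02,c),ctrl.get_state()["eef_pos"])
```

```text
[[ 0.4179 -0.2803]
 [ 0.4002 -0.2826]
 [ 0.4168 -0.2788]
 [ 0.4654 -0.2665]]
14.260578976906862
[ 0.4474 -0.2727] [ 0.4438 -0.2715]
[[ 0.492  -0.4129  0.02  ]
 [ 0.5223 -0.4382  0.02  ]] [ 0.4451 -0.2695  0.1135]
```

>>> {"method": "apply_moves", "body": {
  "moves": [
    [[0,0,0.022,-0.2,0.6,0,1],[0,0,0.014,0,0,0,1],[0,0,0,0,0,0,1],[0,0,0,0,0,0,1]]
  ]
}}

```text
time: 8.75
eef_pos: [0.4457, -0.2669, 0.0762]
tcp_rot: [-0.018, 1.0, 0.001, -0.0]
contact_force: [1.0, 0.4, 0.6]
opening: 0.001
```

>>> {"method": "apply_moves", "body": {
  "moves": [
    [[0,0,0.007,0,0,0,1],[0,0,0.005,0,0,0,1],[0,0,0,0,0,0,1]]
  ]
}}

```text
time: 9.05
eef_pos: [0.4466, -0.266, 0.0646]
tcp_rot: [-0.019, 1.0, 0.001, 0.001]
contact_force: [0.3, 0.4, -0.0]
opening: 0.002
```

>>> {"method": "apply_moves", "body": {
  "moves": [
    [[0,0,0.006,0,0,0,1],[0.0005,0,0.003,0,0,0,1],[0,0,0.001,0,0,0,1]]
  ]
}}

```text
time: 9.35
eef_pos: [0.4471, -0.2665, 0.0553]
tcp_rot: [-0.019, 1.0, 0.0, 0.002]
contact_force: [0.1, 1.0, 3.1]
opening: 0.002
```

>>> {"method": "apply_moves", "body": {
  "moves": [
    [[0,0,0.003,0,0,0,1],[0,0,0.0015,0,0,0,1]]
  ]
}}

```text
time: 9.55
eef_pos: [0.4471, -0.2665, 0.0513]
tcp_rot: [-0.019, 1.0, 0.0, 0.001]
contact_force: [-1.4, 1.9, 3.7]
opening: -0.002
```

>>> {"method": "apply_moves", "body": {
  "moves": [
    [[0,0,0.0008,0,0,0,1],[0,0,0.0007,0,0,0,1],[0,0,0.0007,0,0,0,1]]
  ]
}}

```text
time: 9.85
eef_pos: [0.4472, -0.2665, 0.0497]
tcp_rot: [-0.019, 1.0, 0.0, 0.001]
contact_force: [-1.4, 2.5, 5.2]
opening: 0.001
```

C gives only about 4–5 N at 8–10 mm, so it's the tired one. I'm lifting off, opening and aligning to its yaw.

>>> {"method": "apply_moves", "body": {
  "moves": [
    [[0,0,-0.006,0,0,0,1],[0,0,-0.012,0,0,0,1],[0,0,-0.022,0,0,0,1],[0,0,-0.008,0,0,-7.2,-1],[0,0,0,0,0,-7.2,-1],[0,0,0,0,0,0,-1],[0,0,0,0,0,0,-1],[0,0,0,0,0,0,-1]]
  ],
  "force": 40
}}

```text
time: 10.65
eef_pos: [0.447, -0.2675, 0.1014]
tcp_rot: [-0.146, 0.989, -0.002, 0.002]
contact_force: [0.5, 0.1, -0.6]
opening: 0.841
```

Run:
```python
from h import *
import cv2,json
cal=ctrl.get_calibration("wrist");json.dump({k:np.array(v).tolist() for k,v in cal.items()},open("c4.json","w"))
s=ctrl.get_state();print(s["eef_pos"],s["tcp_rot"],s["qpos"])
cv2.imwrite("pics/w4.png",ctrl.read_camera("wrist")[:,:,::-1])
```

```text
[ 0.44700772 -0.26746516  0.10143248] [-0.1459046   0.98929503 -0.00166357  0.00210266] [-7.34681467e-01  9.45686707e-02  2.05540840e+00  1.35143198e-03
  9.86373456e-01 -2.59907610e+00]
```

View pics/w4.png

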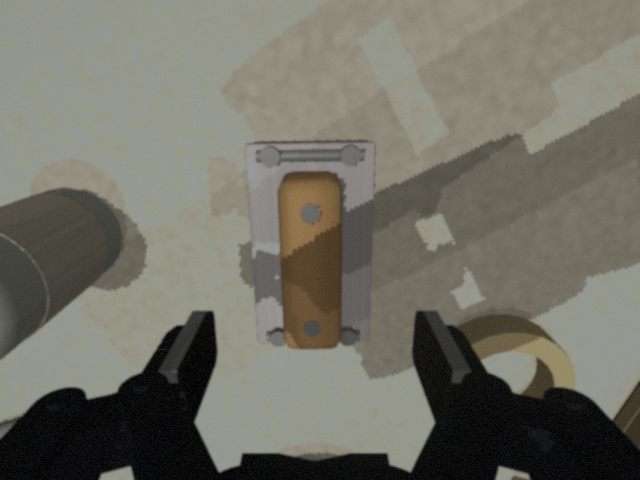

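The open fingers straddle the bar. The screws are at (311,213) and (312,328), so the bar lines up with the tool. I'm working out the offset.

Run:
```python
from h import *
import json
from scipy.spatial.transform import Rotation as R
c=json.load(open("c4.json"));s=ctrl.get_state()
w=onplane("",[[311,213],[312,328]],.06,c);print(w,w.mean(0))
print("tool-frame offset",R.from_quat(s["tcp_rot"]).inv().apply(w.mean(0)-s["eef_pos"]),"yaw",np.degrees(np.arctan2(*(w[1]-w[0])[1::-1])))
```

```text
[[ 0.41798407 -0.27975253  0.06      ]
 [ 0.47539446 -0.26203405  0.06      ]] [ 0.44668927 -0.27089329  0.06      ]
tool-frame offset [ 0.0014461  -0.00304967  0.04137346] yaw 17.15171934549779
```

>>> {"method": "apply_moves", "body": {
  "moves": [
    [[0.001,-0.0015,0.025,-0.2,0.2,0,-1],[0,0,0.02,0,0,0,-1],[0,0,0.008,0,0,0,-1],[0,0,0,0,0,0,-1],[0,0,0,0,0,0,-1]]
  ]
}}

```text
time: 11.2
eef_pos: [0.447, -0.2697, 0.0472]
tcp_rot: [-0.144, 0.99, -0.0, 0.0]
contact_force: [0.7, -0.4, 1.2]
opening: 1.0
```

>>> {"method": "apply_moves", "body": {
  "moves": [
    [[0,0,0.007,0,0,0,-1],[0,0,0.004,0,0,0,-1],[0,0,0,0,0,0,-1]]
  ]
}}

```text
time: 11.5
eef_pos: [0.4481, -0.2706, 0.0374]
tcp_rot: [-0.144, 0.99, -0.002, 0.001]
contact_force: [0.3, 0.3, 1.3]
opening: 0.999
```

>>> {"method": "apply_moves", "body": {
  "moves": [
    [[0,0,0,0,0,0,1],[0,0,0,0,0,0,1],[0,0,0,0,0,0,1],[0,0,0,0,0,0,1],[0,0,0,0,0,0,1],[0,0,0,0,0,0,1],[0,0,0,0,0,0,1]]
  ],
  "force": 40
}}

```text
time: 12.2
eef_pos: [0.4486, -0.2709, 0.0386]
tcp_rot: [-0.144, 0.99, -0.002, 0.002]
contact_force: [-0.9, 0.1, -0.4]
opening: 0.34
```

Gripped at an opening of 0.34, about 29 mm. Lifting.

>>> {"method": "apply_moves", "body": {
  "moves": [
    [[0,0,-0.01,0,0,0,1],[0,0,-0.02,0,0,0,1],[0,0,-0.03,0,0,0,1],[0,0,-0.03,0,0,0,1],[0,0,-0.02,0,0,0,1],[0,0,0,0,0,0,1]]
  ]
}}

```text
time: 12.8
eef_pos: [0.4462, -0.2688, 0.1514]
tcp_rot: [-0.144, 0.99, -0.0, -0.0]
contact_force: [0.2, -0.2, -2.4]
opening: 0.336
```

>>> {"method": "apply_moves", "body": {
  "moves": [
    [[-0.015,0.012,0,0,0,0,1],[-0.03,0.0235,0,0,0,0,1],[-0.03,0.0235,0,0,0,0,1],[-0.03,0.0235,0,0,0,0,1],[-0.03,0.0235,0,0,0,0,1],[-0.03,0.0235,0,0,0,0,1],[-0.03,0.0235,0,0,0,0,1],[-0.03,0.0235,0,0,0,0,1],[-0.03,0.0235,0,0,0,0,1],[-0.015,0.012,0,0,0,0,1],[0,0,0,0,0,0,1]]
  ]
}}

```text
time: 13.9
eef_pos: [0.6447, 0.0228, 0.1352]
tcp_rot: [-0.142, 0.99, 0.003, -0.009]
contact_force: [0.9, -0.6, -1.6]
opening: 0.342
```

>>> {"method": "apply_moves", "body": {
  "moves": [
    [[0,0,0,0,0,4,1],[0,0,0,0,0,8,1],[0,0,0,0,0,8,1],[0,0,0,0,0,8,1],[0,0,0,0,0,8,1],[0,0,0,0,0,8,1],[0,0,0,0,0,8,1],[0,0,0,0,0,8,1],[0,0,0,0,0,8,1],[0,0,0,0,0,8,1],[0,0,0,0,0,8,1],[0,0,0,0,0,4,1]]
  ]
}}

```text
time: 15.1
eef_pos: [0.6297, 0.0071, 0.1219]
tcp_rot: [0.615, 0.788, -0.016, -0.018]
contact_force: [0.0, 0.9, -2.1]
opening: 0.342
```

```bash
cat > go.py <<'E'
import sys
from h import *
from scipy.spatial.transform import Rotation as R
x,y,z,yaw=map(float,sys.argv[1:5]) # yaw = azimuth of tool y, deg
s=ctrl.get_state();r=R.from_quat(s["tcp_rot"]);a=np.radians(yaw)
ey=np.array([np.cos(a),np.sin(a),0]);ez=np.array([0,0,-1.]);ex=np.cross(ey,ez)
t=R.from_matrix(np.c_[ex,ey,ez])
print("shift now",r.inv().apply(np.array([x,y,z])-s["eef_pos"]).round(4),"shift in target frame",t.inv().apply(np.array([x,y,z])-s["eef_pos"]).round(4),"rot",np.degrees((r.inv()*t).as_rotvec()).round(2),"time",s["time"],"F",s["contact_force"].round(1))
E
python3 go.py .645 .012 .13 0.8
```

```text
shift now [ 0.0012  0.0157 -0.0088] shift in target frame [ 0.0047  0.0154 -0.0081] rot [-2.7  -0.17 13.21] time 15.1 F [ 0.   0.9 -2.1]
```

>>> {"method": "apply_moves", "body": {
  "moves": [
    [[0,0,-0.004,-1.4,-0.1,6.6,1],[0,0,-0.004,-1.3,-0.1,6.6,1],[0.0045,0.015,0,0,0,0,1],[0,0,0,0,0,0,1],[0,0,0,0,0,0,1]]
  ]
}}

```text
time: 15.6
eef_pos: [0.6385, 0.0045, 0.1251]
tcp_rot: [0.708, 0.706, -0.005, -0.003]
contact_force: [0.1, 0.1, -2.3]
opening: 0.343
```

```bash
python3 go.py .645 .012 .13 0.8
python3 - <<'E'
from h import *
import cv2
a=ctrl.read_camera("side")[190:320,220:350,::-1];b=ctrl.read_camera("scene")[200:330,230:360,::-1]
cv2.imwrite("pics/p1.png",cv2.resize(np.hstack([a,b]),None,fx=3,fy=3,interpolation=cv2.INTER_CUBIC))
E
```

```text
shift now [ 0.0075  0.0064 -0.005 ] shift in target frame [ 0.0074  0.0066 -0.0049] rot [-0.59  0.14 -0.98] time 15.6 F [ 0.1  0.1 -2.3]
```

View pics/p1.png

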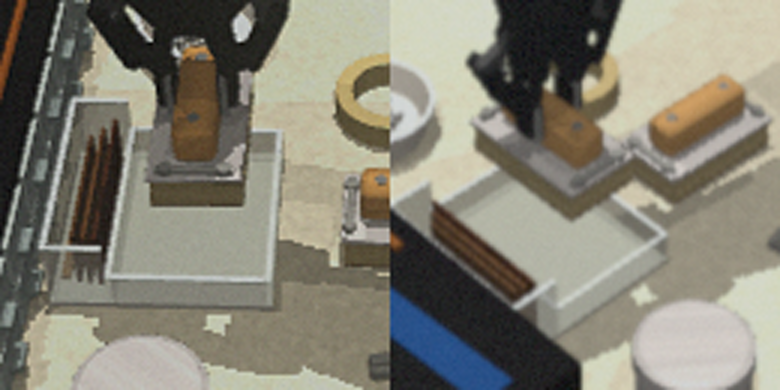

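The sander is held level over the bay. In the side crop its near plate edge runs (147,181)–(246,182) and the bay rim runs (107,279)–(273,279) to (283,131). I'm checking the offset between them.

Run:
```python
from h import *
np.set_printoptions(precision=4,suppress=True)
f=lambda p,o:np.array(p)/3+o
so=np.array([220,190]);co=np.array([230-130,200])
zp=.1251-.0386+.03
print("plate side\n",onplane("side",f([[147,181],[246,182]],so),zp)); print("plate scene\n",onplane("scene",f([[573,188],[632,152]],co),zp))
print("rim side\n",onplane("side",f([[107,279],[273,279],[283,131],[135,130]],so),.032)); print("rim scene\n",onplane("scene",f([[665,237]],co),.032))
print(ctrl.get_state()["eef_pos"])
```

```text
plate side
 [[0.6661 0.0688 0.1165]
 [0.5996 0.0683 0.1165]]
plate scene
 [[0.6644 0.064  0.1165]
 [0.6055 0.0656 0.1165]]
rim side
 [[ 0.7006  0.0852  0.032 ]
 [ 0.5836  0.0823  0.032 ]
 [ 0.5839 -0.0647  0.032 ]
 [ 0.6984 -0.0633  0.032 ]]
rim scene
 [[0.5908 0.0888 0.032 ]]
[0.6388 0.0048 0.1253]
```

>>> {"method": "apply_moves", "body": {
  "moves": [
    [[0.004,0.012,0,-0.6,0.1,-1,1],[0,0,0.012,0,0,0,1],[0,0,0.015,0,0,0,1],[0,0,0.008,0,0,0,1],[0,0,0,0,0,0,1]]
  ]
}}

```text
time: 16.2
eef_pos: [0.6504, 0.0088, 0.0856]
tcp_rot: [0.701, 0.713, -0.0, -0.0]
contact_force: [-0.4, -0.0, -1.9]
opening: 0.341
```

```bash
python3 go.py .651 .009 .0436 0.8
```

```text
shift now [0.0002 0.0007 0.042 ] shift in target frame [0.0002 0.0007 0.042 ] rot [-0.06  0.02  0.12] time 16.2 F [-0.4 -0.  -1.9]
```

>>> {"method": "apply_moves", "body": {
  "moves": [
    [[0,0,0.012,0,0,0,1],[0,0,0.01,0,0,0,1],[0,0,0.005,0,0,0,1],[0,0,0,0,0,0,1],[0,0,0,0,0,0,1]]
  ]
}}

```text
time: 16.7
eef_pos: [0.6496, 0.0089, 0.0549]
tcp_rot: [0.701, 0.713, -0.001, -0.001]
contact_force: [0.0, -0.4, -1.9]
opening: 0.337
```

```bash
python3 go.py .651 .009 .0436 0.8
python3 - <<'E'
from h import *
import cv2
a=ctrl.read_camera("side")[190:320,220:350,::-1];b=ctrl.read_camera("scene")[200:330,230:360,::-1]
cv2.imwrite("pics/p2.png",cv2.resize(np.hstack([a,b]),None,fx=3,fy=3,interpolation=cv2.INTER_CUBIC))
E
```

```text
shift now [0.0001 0.0015 0.0113] shift in target frame [0.0001 0.0014 0.0113] rot [-0.18  0.    0.13] time 16.7 F [ 0.  -0.4 -1.9]
```

View pics/p2.png

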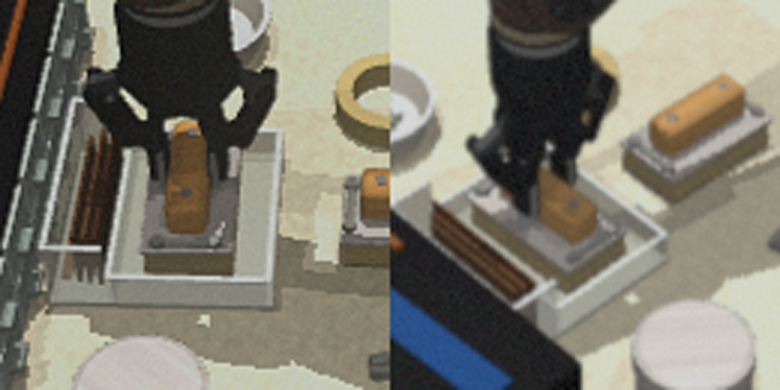

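The sander is inside the bay walls with clearance on every side: the plate spans 142–240 in the side crop and the bay interior about 112–270. Lowering the last 11 mm slowly.

>>> {"method": "apply_moves", "body": {
  "moves": [
    [[0,0,0.005,0,0,0,1],[0,0,0.003,0,0,0,1],[0,0,0,0,0,0,1]]
  ]
}}

```text
time: 17.1
eef_pos: [0.6507, 0.0088, 0.0482]
tcp_rot: [0.701, 0.713, -0.0, 0.0]
contact_force: [-0.1, -0.1, -2.8]
opening: 0.339
```

>>> {"method": "apply_moves", "body": {
  "moves": [
    [[0,0,0.0025,0,0,0,1],[0,0,0.001,0,0,0,1],[0,0,0,0,0,0,1]]
  ]
}}

```text
time: 17.4
eef_pos: [0.6508, 0.0088, 0.0445]
tcp_rot: [0.701, 0.713, -0.0, 0.0]
contact_force: [0.4, -0.2, -1.6]
opening: 0.345
```

>>> {"method": "apply_moves", "body": {
  "moves": [
    [[0,0,0.0015,0,0,0,1],[0,0,0.0005,0,0,0,1],[0,0,0,0,0,0,1]]
  ]
}}

```text
time: 17.7
eef_pos: [0.6511, 0.0088, 0.0437]
tcp_rot: [0.701, 0.713, -0.0, 0.0]
contact_force: [-0.6, 0.6, -0.4]
opening: 0.344
```

>>> {"method": "apply_moves", "body": {
  "moves": [
    [[0,0,0.0015,0,0,0,1],[0,0,0.0005,0,0,0,1]]
  ]
}}

```text
time: 17.9
eef_pos: [0.6513, 0.0087, 0.0424]
tcp_rot: [0.701, 0.713, -0.0, 0.001]
contact_force: [-1.1, 0.7, 1.6]
opening: 0.343
```

Contact made: the force went from -2 N to +1.6 N. I'm opening halfway to stay clear of the divider, then rising.

>>> {"method": "apply_moves", "body": {
  "moves": [
    [[0,0,0,0,0,0,0.1],[0,0,0,0,0,0,0],[0,0,0,0,0,0,0],[0,0,0,0,0,0,0]]
  ]
}}

```text
time: 18.3
eef_pos: [0.6526, 0.0085, 0.0428]
tcp_rot: [0.701, 0.713, 0.001, 0.002]
contact_force: [0.8, 0.2, 0.5]
opening: 0.501
```

>>> {"method": "apply_moves", "body": {
  "moves": [
    [[0,0,-0.01,0,0,0,0],[0,0,-0.015,0,0,0,0],[0,0,-0.025,0,0,0,0],[0,0,-0.035,0,0,0,0],[0,0,-0.04,0,0,0,0],[0.02,-0.04,-0.03,0,0,0,0],[0,-0.04,-0.02,0,0,0,0],[0,-0.04,0,0,0,0,0],[0,0,0,0,0,0,0],[0,0,0,0,0,0,0]]
  ]
}}

```text
time: 19.3
eef_pos: [0.5333, 0.0254, 0.2333]
tcp_rot: [0.701, 0.713, 0.005, 0.007]
contact_force: [0.9, -0.3, -0.0]
opening: 0.502
```

Run:
```python
from h import *
import cv2
a=ctrl.read_camera("side")[150:400,220:445,::-1];b=ctrl.read_camera("scene")[150:400,225:450,::-1]
cv2.imwrite("pics/f.png",cv2.resize(np.hstack([a,b]),None,fx=1.75,fy=1.75,interpolation=cv2.INTER_CUBIC))
s=ctrl.get_state();print(s["time"],s["eef_pos"],s["contact_force"])
```

```text
19.4 [0.53372235 0.02535714 0.23215527] [ 0.47478363 -0.24452535 -0.01770487]
```

View pics/f.png

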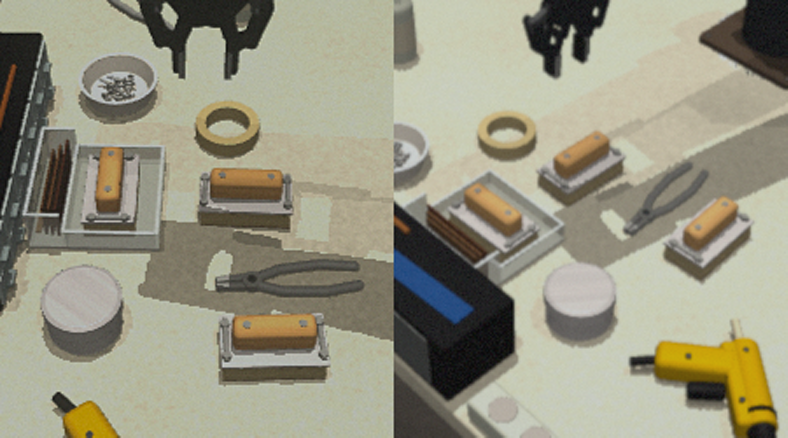

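The sander lies flat in the bay at (108,190) in the left half. A, B and the bystanders visible in the crop are where they were: B's bar is at side pixel (360.6,255) against (360.8,254.6) before. Handing in.

```bash
python3 -c "
from plant import ctrl
print(ctrl.sign_off())"
```

```text
the job is handed in; nothing more can be done
None
```

The tired sander was the one on the robot's right. It now sits flat on the floor of the caddy's wide bay, and I handed the job in at about 19.4 s.

| Sander (robot's left to right) | Pressed about | Push-back | Result |
|---|---|---|---|
| Left | 9 mm | about 15 N | sound |
| Middle | 9 mm | about 15 N | sound |
| Right | 8.7 mm, then 10.3 mm | 3.7 N, then 5.2 N | tired |

- **Press depth:** all three presses went a little past the 8 mm asked, but none passed 12 mm. On the left sander, the hold sagged to about 6.6 mm before I pressed it back down.
- **Placing:** I gripped the tired one by its bar and turned it to fit. I lowered it until the wrist force went from about -2 N to +1.6 N, then opened the fingers only halfway to clear the divider.
- **Last check:** the final picture shows it flat inside the bay walls and the gripper well clear. The two sound sanders and the bystanders in view look unmoved; the bottle, the second pliers and part of the glue gun were outside or cut off in that picture.
- **Disagreement:** the two fixed cameras placed the caddy 6–9 mm apart, so I aimed between them. The gaps to the walls (about 14–22 mm) were large enough for that.

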